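Set out the leaf-colour standards by shade on the calibration rail

ROBOT

A 7-joint arm with a two-finger parallel gripper is mounted at the origin on the work surface. World frame = base frame: x ahead of the robot, y to its left, z up, the work surface at z = 0. Lengths are in m, angles in rad, forces in N, time in s.
With the tool pointing down it reaches from about 0.4 to 0.85 m from the base axis. Payload 4.4 kg.
Tool frame: the origin (TCP) lies at the very end of the fingers, on their centre line; the grasp point (between the pads) lies 19 mm behind it (r.grip_depth is the distance from the TCP to the grasp point, in m); z points along the fingers, y is the line along which they close (so a half turn about z gives the same grasp; the last joint's range is limited). The gripper opens to 94 mm and grips with 3 to 60 N. Pads are 16 mm wide; open, the fingers measure 119 mm over their backs; the gripper's body (75 mm by 177 mm) begins 78 mm behind the grasp point.
Start: joints at [-1.3, 0.628, 0.038, 1.517, -0.027, 0.996, -0.02], TCP at [0.215, 0.614, 0.182] pointing down, gripper open.
Joint ranges: [-3.06, 3.06], [-0.37, 2.12], [-1.25, 1.32], [0.18, 2.47], [-1.1, 4.24], [0.23, 1.98], [-2.94, 2.94]. Speed limits (rad/s): [2.57, 2.57, 3.14, 3.14, 3.14, 3.14, 3.14].

INTERFACE

Orientations are given as a rotation vector (axis times angle).
In Python, from rig import r, imaging gives the robot as it stands. The module is installed in compiled form; this text tells all that it offers.
- The arm moves only by the tool send_rows, never from a script. Its argument "increments" is one flat list of numbers, 5 for each row, row after row: the finger opening in mm, from 0 to 94, then the shift along the tool's x, y, z in mm, then the turn about the tool's z in degrees. A call has 1 to 20 rows; each row shifts and turns the commanded pose from where the row before left it, along the tool's axes as they then stand; what a row does not reach is not made up. A row lasts 1/10 s, in which the tool goes at most 50 mm and 8.59 degrees, less where a joint would pass 70% of its speed; a pose out of reach is approached as far as the arm can. A call is refused whole if a number of a shift passes 50 or a number of a turn 8.59, either way. A call with a gripper value outside its range is refused whole. The fingers move at their own pace and stop on an object; "squeeze" is the grip in N (left out, the last holds). Time passes only in rows, so rows that do not move let the fingers close. It gives the time, the measured TCP pose, the force, the opening and the grip force at its end, in the units of the state.
- r.get_state(): the state, without advancing time (a new reading comes with each control period).
- imaging.capture(name): name is "scene" or "top" or "wrist"; returns (picture, depth): 384x512x3 uint8, red, green, blue; 384x512 float32, m along the optical axis (not along the pixel's ray), 0 where there is no reading.
- imaging.camera_params(name): a dict with "fx", "fy", "cx", "cy" (pixels), "R" (3x3) and "t" (3): a world point X has camera coordinates R X + t. Camera axes: x right, y down, z forward; pixel columns grow to the right and rows downward; lengths in m; the calibration is good to about 2 mm. A picture is of the moment at which its call begins: read the wrist's pose just before it. camera_params takes no time and is no camera call; for the wrist camera it gives the pose at the moment of the call.
- r.sign_off(): hands the job in; it is judged then, once.
The state is a dict: "time": time; "joints": joint angles; "dq": joint speeds; "tau": joint torques, N m; "tool_pos": TCP position; "tcp_rot": TCP orientation; "wrist_force": force on the tool from outside, world axes, zero at the start; "moment": the same for the moment, N m; "grip_width": finger opening in m; "grip_force": force on a finger pad.
Only numpy, scipy, OpenCV 4.12 (cv2) and the standard library are available. Lean on these libraries where they do the work, as an engineer would, in place of code of your own. Each camera call takes 0.05 s, during which the arm holds its last target. There are 200 camera calls.

TASK

Set the four green leaf-colour standards out on the calibration rail in order of shade, one centred on each of the four ring marks: the palest on the mark next to the white reference block, then darker step by step, with the darkest on the mark next to the black block. Leave all four standing upright on the rail, released and still.

Things in the scene. Friction and masses are not known exactly. Their poses are not given: they have to be found in the camera images.
- std_pale: Leaf-colour standard, palest of the four: very pale yellow-green. Loose solid upright puck, 40 mm diameter, 30 mm tall, 60 to 130 g, thin aluminium band near the foot; yaw is immaterial. Origin: centre of its underside; z is up. Starts on the bench (z = 0), near side of the rail. Small items under 16 mm high lie between the pucks, 20 mm or more clear to left and right (y); clear 25 mm in x.
- std_light: Leaf-colour standard, second palest: fresh light green. Loose solid upright puck, 40 mm diameter, 30 mm tall, 60 to 130 g, thin aluminium band near the foot; yaw is immaterial. Origin: centre of its underside; z is up. Starts on the bench (z = 0), near side of the rail. Small items under 16 mm high lie between the pucks, 20 mm or more clear to left and right (y); clear 25 mm in x.
- std_mid: Leaf-colour standard, second darkest: medium leaf green. Loose solid upright puck, 40 mm diameter, 30 mm tall, 60 to 130 g, thin aluminium band near the foot; yaw is immaterial. Origin: centre of its underside; z is up. Starts on the bench (z = 0), near side of the rail. Small items under 16 mm high lie between the pucks, 20 mm or more clear to left and right (y); clear 25 mm in x.
- std_dark: Leaf-colour standard, darkest: very dark, almost black green. Loose solid upright puck, 40 mm diameter, 30 mm tall, 60 to 130 g, thin aluminium band near the foot; yaw is immaterial. Origin: centre of its underside; z is up. Starts on the bench (z = 0), near side of the rail. Small items under 16 mm high lie between the pucks, 20 mm or more clear to left and right (y); clear 25 mm in x.
- mark_a: Printed mark: black ring, 58 mm outer diameter, round a white disc with a black centre dot; mark 1 of 4 in the row a, b, c, d, neighbours 75 mm apart centre to centre. Origin: its centre, on the rail's top, 12 mm above the bench. Its y axis runs along the row, a towards d. The rail, a fixed flat grey bar 430 x 70 x 12 mm, is placed and turned differently each time.
- mark_b: Printed mark: black ring, 58 mm outer diameter, round a white disc with a black centre dot; mark 2 of 4 in the row a, b, c, d, neighbours 75 mm apart centre to centre. Origin: its centre, on the rail's top, 12 mm above the bench. Its y axis runs along the row, a towards d. The rail, a fixed flat grey bar 430 x 70 x 12 mm, is placed and turned differently each time.
- mark_c: Printed mark: black ring, 58 mm outer diameter, round a white disc with a black centre dot; mark 3 of 4 in the row a, b, c, d, neighbours 75 mm apart centre to centre. Origin: its centre, on the rail's top, 12 mm above the bench. Its y axis runs along the row, a towards d. The rail, a fixed flat grey bar 430 x 70 x 12 mm, is placed and turned differently each time.
- mark_d: Printed mark: black ring, 58 mm outer diameter, round a white disc with a black centre dot; mark 4 of 4 in the row a, b, c, d, neighbours 75 mm apart centre to centre. Origin: its centre, on the rail's top, 12 mm above the bench. Its y axis runs along the row, a towards d. The rail, a fixed flat grey bar 430 x 70 x 12 mm, is placed and turned differently each time.
- white_ref: The white reference block: a plain white block, 44 mm across the rail, 40 mm along it and 24 mm high, fixed on one end of the rail (the black one is on the other), 75 mm from the nearest mark, centre to centre. The two blocks swap ends from start to start. Origin: centre of its underside, on the rail's top.
- black_ref: The black reference block: a plain black block, 44 mm across the rail, 40 mm along it and 24 mm high, fixed on one end of the rail (the white one is on the other), 75 mm from the nearest mark, centre to centre. The two blocks swap ends from start to start. Origin: centre of its underside, on the rail's top.
Mind the look-alikes: they are no part of the job. Leave any orange look-alike of the std_light alone.

How it is judged:
By the outcome, as a careful person would: the job done as asked, in the order asked, and still so for the second after the job is handed in, with the robot touching nothing.
It also fails if it takes over 86 s, if anything falls off the work surface, if the arm or the gripper's body presses on something with over 40 N, if the wrist force passes 120 N, or if a joint passes its speed limit or range.

## Working session

There is one attempt and no reset: what is moved stays moved. The work goes in short steps, Python scripts to look and compute and a tool call to move; the robot and the scene stay as the last step left them, time stands still between calls to the robot, and variables do not carry over. Pictures are saved under pics/ and viewed, at most 14 in all, crops included, and the job is handed in when it is done.

Besides the shell and the picture viewer there is one more tool, called after "Call:" as name(argument=value, ...) on one line, values as JSON. send_rows: Moves the arm, as the interface text tells. Its arguments: {"type":"object","properties":{"increments":{"type":"array","items":{"type":"number"}},"squeeze":{"type":"number"}},"required":["increments"]}

```bash
mkdir -p pics
python3 - <<'E'
from rig import r, imaging
import cv2,numpy as np
s=r.get_state(); print({k:np.round(s[k],3) for k in ("time","tool_pos","tcp_rot","grip_width","joints")})
for n in("top","scene"):
    p,d=imaging.capture(n); cv2.imwrite(f"pics/{n}1.png",p[:,:,::-1]); np.savez(f"pics/{n}1.npz",p=p,d=d)
    c=imaging.camera_params(n); print(n,{k:np.round(v,3).tolist() for k,v in c.items()})
E
```

```text
{'time': np.float64(0.0), 'tool_pos': array([0.215, 0.613, 0.181]), 'tcp_rot': array([-5.260e-01, -3.097e+00,  3.000e-03]), 'grip_width': np.float64(0.094), 'joints': array([-1.3  ,  0.629,  0.038,  1.518, -0.027,  0.996, -0.02 ])}
top {'fx': 459.863, 'fy': 459.863, 'cx': 250.569, 'cy': 186.136, 'R': [[0.015, -1.0, 0.002], [-0.996, -0.015, -0.083], [0.083, -0.0, -0.997]], 't': [-0.013, 0.525, 0.912]}
scene {'fx': 347.172, 'fy': 347.172, 'cx': 253.436, 'cy': 191.41, 'R': [[-0.786, 0.618, 0.017], [0.439, 0.577, -0.689], [-0.435, -0.534, -0.724]], 't': [0.414, -0.193, 1.0]}
```

View pics/top1.png

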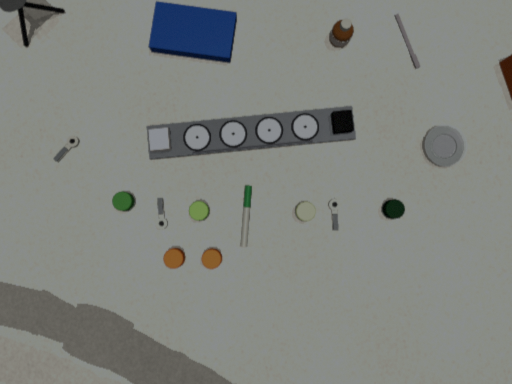

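View pics/scene1.png

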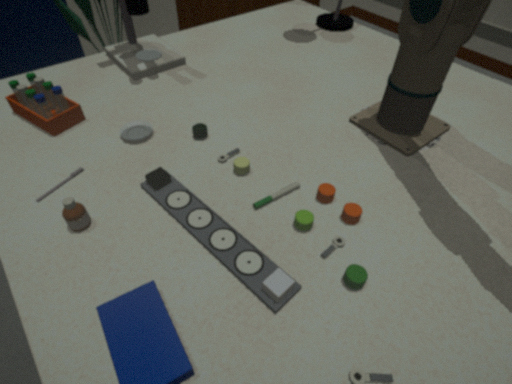

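The top view shows, left to right, mid green at (123,201), light green at (199,211), pale at (305,211) and dark at (394,209). The look-alikes are the orange pucks at (174,258) and (212,259), the grey dish at (443,146), the bottle at (342,32) and the green pen cap at (248,195). The white block is at (159,139), the black block at (343,122), and the marks are at (197,137), (233,133), (269,130) and (305,127).

So pale goes to mark 197, light to 233, mid to 269 and dark to 305.

```bash
cat > h.py <<'E'
import cv2,numpy as np
from rig import r, imaging
def ray(c,uv):
    d=c["R"].T@np.array([(uv[0]-c["cx"])/c["fx"],(uv[1]-c["cy"])/c["fy"],1.]); return -c["R"].T@c["t"],d
def onplane(c,uv,z):
    o,d=ray(c,uv); return o+d*(z-o[2])/d[2]
def tri(c1,u1,c2,u2):
    (o1,d1),(o2,d2)=ray(c1,u1),ray(c2,u2)
    s=np.linalg.lstsq(np.c_[d1,-d2],o2-o1,rcond=None)[0]; a,b=o1+s[0]*d1,o2+s[1]*d2
    return (a+b)/2,np.linalg.norm(a-b)
def proj(c,X):
    q=c["R"]@X+c["t"]; return np.array([c["fx"]*q[0]/q[2]+c["cx"],c["fy"]*q[1]/q[2]+c["cy"]])
def cloud(c,d):
    v,u=np.indices(d.shape); P=np.dstack([(u-c["cx"])/c["fx"]*d,(v-c["cy"])/c["fy"]*d,d])
    return (P-c["t"])@c["R"]
E
cat > m1.py <<'E'
from h import *
D={n:np.load(f"pics/{n}1.npz") for n in("top","scene")}; C={n:imaging.camera_params(n) for n in D}
T={"mid":(123,201),"light":(199,211),"pale":(305,211),"dark":(394,209)}
S={"mid":(355,276),"light":(304,220),"pale":(242,165),"dark":(200,131)}
def blob(n,seed,R=17):
    p=D[n]["p"].astype(int); u,v=seed; w=p[v-R:v+R+1,u-R:u+R+1]
    bg=np.median(w.reshape(-1,3),0); dist=np.abs(w-bg).sum(2)
    lab=(dist>45).astype(np.uint8); k,L,st,ce=cv2.connectedComponentsWithStats(lab)
    i=L[R,R]; return ce[i]+[u-R,v-R],st[i],L==i
for k in T:
    a,sa,m=blob("top",T[k]); b,sb,_=blob("scene",S[k],14)
    u,v=T[k]; Z=cloud(C["top"],D["top"]["d"])[v-17:v+18,u-17:u+18]; h=Z[...,2]
    q=m&(h>.022)&(D["top"]["d"][v-17:v+18,u-17:u+18]>0)
    X,e=tri(C["top"],a,C["scene"],b)
    print(k,a.round(1),sa,"tri",X.round(4),round(e,4),"depth top",Z[q].mean(0).round(4) if q.any() else 0,np.ptp(Z[q],0).round(3),q.sum(), "rgb",D["top"]["p"][v,u])
MT=[(197,137),(233,133),(269,130),(305,127)]; MS=[(249,262),(223,239),(200,218),(178,200)]
def disc(n,seed,R=12):
    g=cv2.cvtColor(D[n]["p"],cv2.COLOR_RGB2GRAY).astype(int); u,v=seed; w=g[v-R:v+R+1,u-R:u+R+1]
    L=cv2.connectedComponents((w>125).astype(np.uint8),connectivity=4)[1]; 
    i=np.bincount(L[R-5:R+6,R-5:R+6][L[R-5:R+6,R-5:R+6]>0]).argmax()
    c=max(cv2.findContours((L==i).astype(np.uint8),cv2.RETR_EXTERNAL,cv2.CHAIN_APPROX_NONE)[0],key=cv2.contourArea)
    e=cv2.fitEllipse(c); return np.array(e[0])+[u-R,v-R],e[1]
for t,s in zip(MT,MS):
    a,ea=disc("top",t); b,eb=disc("scene",s)
    X,e=tri(C["top"],a,C["scene"],b); print("mark",a.round(1),np.round(ea,1),np.round(eb,1),X.round(4),round(e,4),"z12:",onplane(C["top"],a,.012).round(4),onplane(C["scene"],b,.012).round(4))
E
python3 m1.py
```

```text
mid [123.6 200.8] [  6   7  24  21 419] tri [0.4905 0.2531 0.0206] 0.0034 depth top [0.4906 0.2529 0.0295] [0.037 0.04  0.013] 314 rgb [52 97 43]
light [199.1 210.2] [  7   5  21  23 379] tri [0.4743 0.1    0.0137] 0.0022 depth top [0.4734 0.099  0.0294] [0.038 0.039 0.011] 312 rgb [112 141  77]
pale [305.5 211. ] [   0    0   35   35 1137] tri [ 0.4734 -0.1143  0.0206] 0.008 depth top [ 0.4761 -0.1174  0.0296] [0.036 0.037 0.01 ] 271 rgb [138 141 123]
dark [392.5 208.5] [  4   6  24  22 435] tri [ 0.4828 -0.2938  0.0154] 0.0035 depth top [ 0.4829 -0.294   0.0294] [0.038 0.039 0.012] 315 rgb [16 36 20]
mark [196.7 136.9] [20.7 22. ] [18.6 21.8] [0.6252 0.1083 0.0143] 0.0022 z12: [0.6264 0.1078 0.012 ] [0.6235 0.108  0.012 ]
mark [232.8 133.3] [21.1 22. ] [16.1 21.3] [0.6338 0.034  0.0143] 0.0022 z12: [0.6352 0.0334 0.012 ] [0.6322 0.0334 0.012 ]
mark [268.7 129.8] [20.8 21.9] [14.1 19.8] [ 0.6421 -0.0403  0.0142] 0.0025 z12: [ 0.6436 -0.0411  0.012 ] [ 0.6405 -0.0409  0.012 ]
mark [304.8 126.3] [20.9 21.9] [12.4 18.7] [ 0.6505 -0.1147  0.0141] 0.003 z12: [ 0.6522 -0.1158  0.012 ] [ 0.6488 -0.1154  0.012 ]
```

Heights agree: puck tops at about 29.5 mm by depth, marks at about 12–14 mm, mark spacing 75 mm. The fingers should close along x, so I first turn the tool so that its y axis lies along world x. I'm also checking the colour choice in one close crop.

Run:
```python
import cv2
p=cv2.imread("pics/top1.png")[110:275,90:420]; cv2.imwrite("pics/crop1.png",cv2.resize(p,None,fx=2.4,fy=2.4,interpolation=cv2.INTER_CUBIC))
```

```text
(no output)
```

View pics/crop1.png

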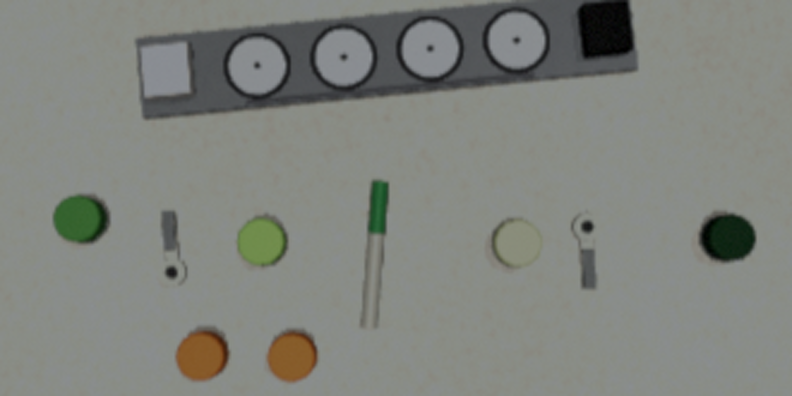

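Call:
send_rows(increments=[60,0,0,0,7.9,60,0,0,0,7.9,60,0,0,0,7.9,60,0,0,0,7.9,60,0,0,0,7.9,60,0,0,0,7.9,60,0,0,0,7.9,60,0,0,0,7.9,60,0,0,0,7.5,60,0,0,0,0,60,0,0,0,0])

```text
time: 1.2
tool_pos: [0.2145, 0.6133, 0.1814]
tcp_rot: [2.217, 2.225, -0.001]
wrist_force: [-0.6, -1.3, -0.4]
grip_width: 0.06
grip_force: 0.0
```

The crop confirms the choice: mid green (80,219), light green (262,241), pale (517,242) and dark (728,237), with the orange pair below to be left alone. I move over the mid puck first.

Call:
send_rows(increments=[60,-45,34.5,0,0,60,-45,34.5,0,0,60,-45,34.5,0,0,60,-45,34.5,0,0,60,-45,34.5,0,0,60,-45,34.5,0,0,60,-45,34.5,0,0,60,-45,34.5,0,0,60,0,0,0,0,60,0,0,0,0], squeeze=15)

```text
time: 2.2
tool_pos: [0.459, 0.2948, 0.1819]
tcp_rot: [-2.223, -2.219, -0.0]
wrist_force: [-0.5, 1.2, -0.6]
grip_width: 0.0605
grip_force: 0.0
```

Run:
```python
from h import *
s=r.get_state(); print(s["tool_pos"].round(4) if hasattr(s["tool_pos"],"round") else s["tool_pos"])
c=imaging.camera_params("wrist"); p,d=imaging.capture("wrist"); cv2.imwrite("pics/w1.png",p[:,:,::-1]); np.savez("pics/w1.npz",p=p,d=d,**c)
print({k:np.round(v,3).tolist() for k,v in c.items()})
```

```text
[0.459  0.2948 0.1819]
{'fx': 285.104, 'fy': 285.104, 'cx': 255.789, 'cy': 191.093, 'R': [[1.0, -0.002, 0.001], [-0.002, -0.964, 0.267], [0.0, -0.267, -0.964]], 't': [-0.458, 0.258, 0.47]}
```

View pics/w1.png

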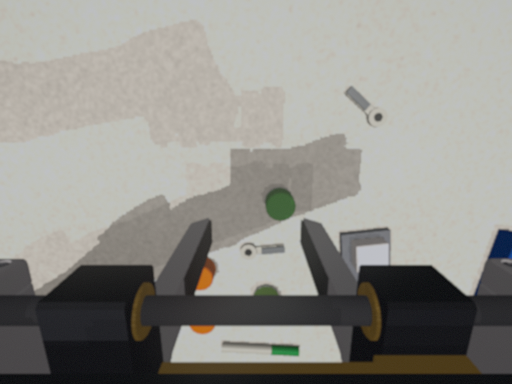

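The wrist view shows the mid-green puck at (280,204), the white block at (372,255) and an eye-screw at (262,250). The motion was speed-limited, so I will use smaller steps. Next I measure the puck in this second view.

```bash
cat >> h.py <<'E'
def puck(c,p,d,X0,ztop=.030,rad=.035):
    "centre of the puck top seen near X0: high depth points, circle centre; also contour of those on plane"
    W=cloud(c,d); m=(d>0)&(np.hypot(W[...,0]-X0[0],W[...,1]-X0[1])<rad)&(abs(W[...,2]-ztop)<.006)
    c2=max(cv2.findContours(m.astype(np.uint8),cv2.RETR_EXTERNAL,cv2.CHAIN_APPROX_NONE)[0],key=cv2.contourArea)
    uv,ax,_=cv2.fitEllipse(c2); return np.array(uv),ax,np.median(W[m],0),m.sum()
E
python3 - <<'E'
from h import *
z=np.load("pics/w1.npz"); c={k:z[k] for k in("fx","fy","cx","cy","R","t")}
uv,ax,med,n=puck(c,z["p"],z["d"],(.4905,.2531)); P=onplane(c,uv,.030); print(uv,ax,med.round(4),n,P.round(4))
t=np.load("pics/top1.npz"); ct=imaging.camera_params("top")
for k,X in dict(mid=(.4905,.2531),light=(.474,.0995),pale=(.476,-.117),dark=(.483,-.294)).items():
    u2,a2,m2,n2=puck(ct,t["p"],t["d"],X); print(k,u2.round(1),np.round(a2,1),m2.round(4),onplane(ct,u2,.030).round(4))
    if k=="mid": print("tri",tri(c,uv,ct,u2))
E
```

```text
[279.86160278 206.22396851] (28.43874740600586, 29.199657440185547) [0.4901 0.2538 0.0296] 689 [0.49   0.2539 0.03  ]
mid [121.7 201. ] [18.7 19.5] [0.4906 0.253  0.0296] [0.4907 0.2529 0.03  ]
tri (array([0.49046512, 0.25337319, 0.02828096]), np.float64(0.0005733467615339698))
light [198.2 210.7] [18.9 19.1] [0.4731 0.0993 0.0295] [0.4734 0.0991 0.03  ]
pale [305.4 211.1] [18.5 19.2] [ 0.476  -0.1155  0.0295] [ 0.4759 -0.1158  0.03  ]
dark [394.3 208.9] [18.7 19.5] [ 0.4828 -0.294   0.0295] [ 0.4829 -0.294   0.03  ]
```

Call:
send_rows(increments=[60,-20.6,15.6,0,0,60,-20.7,15.7,0,0,60,0,0,25,0,60,0,0,25,0,60,0,0,25,0,60,0,0,25,0,60,0,0,20,0,60,0,0,0,0])

```text
time: 3.05
tool_pos: [0.4861, 0.2562, 0.0593]
tcp_rot: [-2.214, -2.225, 0.008]
wrist_force: [-0.6, -0.6, 0.2]
grip_width: 0.06
grip_force: 0.0
```

Call:
send_rows(increments=[60,-2.7,4.2,0,0,60,0,0,15,0,60,0,0,15,0,60,0,0,12,0,60,0,0,11.5,0,60,0,0,0,0])

```text
time: 3.65
tool_pos: [0.493, 0.252, 0.0074]
tcp_rot: [-2.22, -2.221, 0.002]
wrist_force: [-0.1, 0.4, -0.3]
grip_width: 0.0597
grip_force: 0.0
```

Call:
send_rows(increments=[60,1.3,-2.6,1.5,0,60,0,0,0,0,36,0,0,0,0,36,0,0,0,0,36,0,0,0,0,36,0,0,0,0,36,0,0,0,0])

```text
time: 4.35
tool_pos: [0.4911, 0.2534, 0.0069]
tcp_rot: [-2.221, -2.221, -0.0]
wrist_force: [0.3, -0.5, -0.2]
grip_width: 0.036
grip_force: 0.0
```

The grip reads 36 mm with zero force, which doesn't fit a 40 mm puck. I look.

Run:
```python
from h import *
print({k:np.round(v,4) for k,v in r.get_state().items() if k in("grip_width","grip_force","tool_pos")},r.grip_depth)
for n in("wrist","scene","top"):
    c=imaging.camera_params(n); p,d=imaging.capture(n); np.savez(f"pics/{n}2.npz",p=p,d=d,**c)
    u,v=(np.round(proj(c,np.array([.491,.2534,.02])))).astype(int); print(n,u,v)
    q=cv2.copyMakeBorder(p[:,:,::-1],60,60,60,60,cv2.BORDER_CONSTANT)[v:v+120,u:u+120]
    cv2.imwrite(f"pics/{n}2.png",cv2.resize(q,(400,400)))
cv2.imwrite("pics/all2.png",np.hstack([cv2.imread("pics/wrist2.png"),cv2.imread("pics/scene2.png")]))
```

```text
{'tool_pos': array([0.4911, 0.2534, 0.0069]), 'grip_force': np.float64(0.0), 'grip_width': np.float64(0.036)} 0.0188
wrist 256 225
scene 354 276
top 123 201
```

View pics/all2.png

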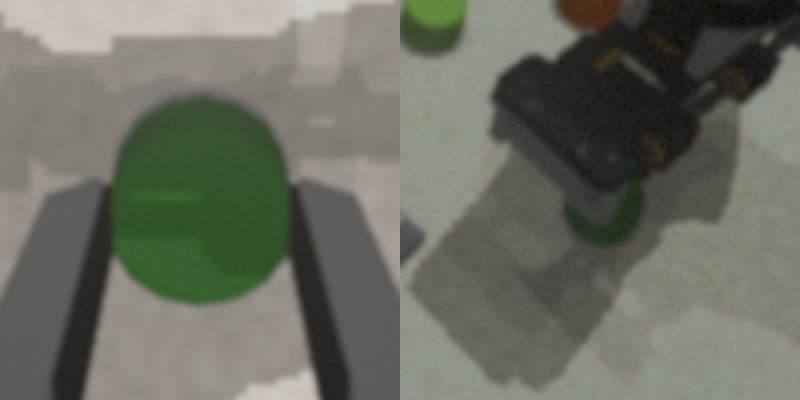

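The puck sits between the fingers, nearly touching them in both views. I close further and watch the force.

Call:
send_rows(increments=[20,0,0,0,0,20,0,0,0,0,20,0,0,0,0,20,0,0,0,0])

```text
time: 4.9
tool_pos: [0.4911, 0.2533, 0.0067]
tcp_rot: [-2.221, -2.221, 0.0]
wrist_force: [0.4, -0.3, 0.0]
grip_width: 0.0198
grip_force: 0.0
```

Run:
```python
from h import *
I=[]
for n in("wrist","scene"):
    c=imaging.camera_params(n); p,d=imaging.capture(n); np.savez(f"pics/{n}3.npz",p=p,d=d,**c)
    if n=="wrist": I.append(cv2.resize(p[120:320,156:356,::-1],(400,400)))
    else: I.append(cv2.resize(p[216:336,294:414,::-1],(400,400)))
    W=cloud(c,d); m=(d>0)&(np.hypot(W[...,0]-.491,W[...,1]-.2534)<.06)&(p[...,1].astype(int)>p[...,0]+15)
    print(n,m.sum(),np.percentile(W[m],[2,50,98],axis=0).round(4).tolist())
cv2.imwrite("pics/all3.png",np.hstack(I))
```

```text
wrist 2017 [[0.4765, 0.2366, 0.011], [0.4907, 0.2605, 0.0294], [0.5048, 0.2726, 0.0308]]
scene 78 [[0.48, 0.2517, 0.0127], [0.4981, 0.2701, 0.0297], [0.5173, 0.3027, 0.4298]]
```

View pics/all3.png

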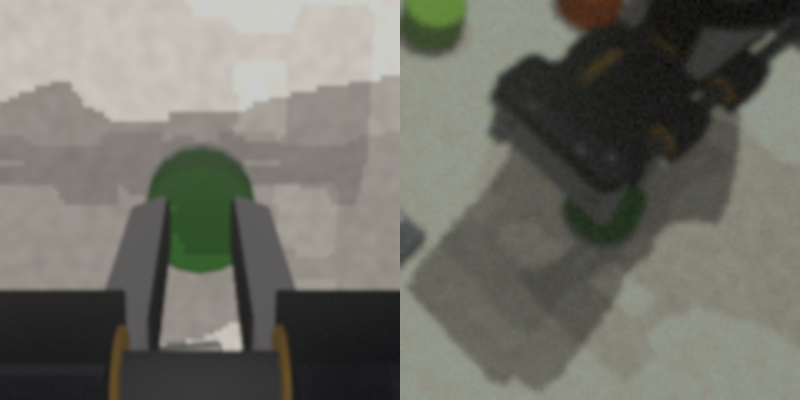

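The closed fingers overlap the puck's top in the wrist image, so they seem to have passed over it. I measure where the fingertips really are with the wrist depth.

Run:
```python
from h import *
for f in("wrist2","wrist3"):
    z=np.load(f"pics/{f}.npz"); c={k:z[k] for k in("fx","fy","cx","cy","R","t")}; W=cloud(c,z["d"]); p=z["p"].astype(int)
    print(f, "cam",(-c["R"].T@c["t"]).round(4))
    cols={"wrist2":(220,224,286,290),"wrist3":(228,234,276,282)}[f]
    for u in cols:
        for v in range(212,262,8): print((u,v),W[v,u].round(3),p[v,u],end=" ")
        print()
```

```text
wrist2 cam [0.4905 0.3312 0.2092]
(220, 212) [ 0.463  0.256 -0.001] [130 125 119] (220, 220) [0.467 0.263 0.033] [108 104 102] (220, 228) [0.469 0.263 0.047] [95 94 94] (220, 236) [0.47  0.263 0.059] [95 93 93] (220, 244) [0.471 0.262 0.066] [71 70 70] (220, 252) [0.472 0.261 0.075] [42 42 39] (220, 260) [0.472 0.259 0.079] [39 40 38] 
(224, 212) [ 0.466  0.256 -0.001] [132 128 120] (224, 220) [0.47  0.263 0.034] [95 93 92] (224, 228) [0.471 0.262 0.045] [79 78 77] (224, 236) [0.472 0.261 0.055] [44 43 41] (224, 244) [0.472 0.258 0.06 ] [41 41 37] (224, 252) [0.472 0.254 0.061] [39 38 38] (224, 260) [0.473 0.25  0.064] [46 44 42] 
(286, 212) [0.514 0.257 0.001] [136 133 125] (286, 220) [0.511 0.263 0.033] [90 88 88] (286, 228) [0.509 0.262 0.044] [51 50 46] (286, 236) [0.508 0.261 0.055] [43 42 40] (286, 244) [0.508 0.256 0.055] [41 41 39] (286, 252) [0.508 0.251 0.056] [44 43 41] (286, 260) [0.508 0.247 0.058] [112 108 102] 
(290, 212) [ 0.517  0.256 -0.   ] [141 136 129] (290, 220) [0.513 0.263 0.034] [102 100  99] (290, 228) [0.512 0.263 0.047] [95 93 93] (290, 236) [0.51  0.263 0
[... 671 characters left out ...]
0.263 0.07 ] [83 81 80] (234, 252) [0.479 0.261 0.075] [59 57 57] (234, 260) [0.48  0.261 0.083] [41 40 40] 
(276, 212) [0.504 0.267 0.029] [54 81 46] (276, 220) [0.504 0.263 0.033] [94 92 92] (276, 228) [0.503 0.263 0.047] [92 90 90] (276, 236) [0.502 0.263 0.06 ] [78 78 77] (276, 244) [0.502 0.261 0.065] [52 52 51] (276, 252) [0.501 0.262 0.076] [39 39 37] (276, 260) [0.5   0.261 0.083] [37 38 36] 
(282, 212) [0.511 0.256 0.   ] [122 120 112] (282, 220) [0.508 0.261 0.029] [88 94 82] (282, 228) [0.507 0.263 0.048] [93 92 92] (282, 236) [0.505 0.263 0.059] [92 91 90] (282, 244) [0.505 0.263 0.07 ] [91 90 90] (282, 252) [0.504 0.262 0.077] [92 89 89] (282, 260) [0.503 0.263 0.086] [92 90 91]
```

By wrist depth the fingers end about 24 mm higher than the reported tool_pos, while the bench and puck top read correctly through the same camera. I find the tip edge more exactly before going down.

Run:
```python
from h import *
z=np.load("pics/wrist3.npz"); c={k:z[k] for k in("fx","fy","cx","cy","R","t")}; W=cloud(c,z["d"]); p=z["p"].astype(int)
for u in(234,236,274,276):
    print(u,[(v,W[v,u].round(3).tolist(),p[v,u].tolist()) for v in range(214,222)])
# where a tip at y=.263 of height h would appear
for h in(.007,.02,.025,.03,.035): print(h,proj(c,np.array([.477,.263,h])).round(1))
```

```text
234 [(214, [0.476, 0.266, 0.03], [53, 80, 47]), (215, [0.476, 0.265, 0.029], [53, 80, 44]), (216, [0.476, 0.264, 0.029], [53, 82, 47]), (217, [0.476, 0.263, 0.029], [56, 82, 49]), (218, [0.476, 0.263, 0.03], [66, 84, 63]), (219, [0.476, 0.263, 0.032], [84, 90, 81]), (220, [0.476, 0.263, 0.033], [92, 92, 90]), (221, [0.476, 0.263, 0.036], [94, 93, 93])]
236 [(214, [0.477, 0.266, 0.029], [54, 83, 47]), (215, [0.477, 0.265, 0.03], [53, 83, 47]), (216, [0.477, 0.264, 0.03], [57, 84, 49]), (217, [0.477, 0.263, 0.029], [65, 86, 58]), (218, [0.477, 0.263, 0.029], [78, 89, 75]), (219, [0.477, 0.263, 0.032], [91, 92, 89]), (220, [0.478, 0.263, 0.034], [95, 93, 93]), (221, [0.478, 0.263, 0.036], [94, 92, 92])]
274 [(214, [0.503, 0.266, 0.03], [54, 82, 46]), (215, [0.503, 0.265, 0.029], [54, 83, 47]), (216, [0.503, 0.264, 0.03], [57, 85, 52]), (217, [0.503, 0.263, 0.029], [65, 86, 59]), (218, [0.503, 0.263, 0.03], [78, 89, 75]), (219, [0.503, 0.263, 0.032], [87, 91, 85]), (220, [0.502, 0.263, 0.034], [86, 87, 85]), (221, [0.502, 0.262, 0.034], [87, 85, 84])]
276 [(214, [0.504, 0.265, 0.029], [54, 82, 48]), (215, [0.504, 0.265, 0.03], [54, 83, 47]), (216, [0.504, 0.264, 0.029], [54, 84, 48]), (217, [0.504, 0.263, 0.029], [62, 85, 55]), (218, [0.504, 0.263, 0.03], [75, 87, 72]), (219, [0.504, 0.263, 0.032], [90, 91, 87]), (220, [0.504, 0.263, 0.033], [94, 92, 92]), (221, [0.504, 0.263, 0.035], [95, 93, 92])]
0.007 [237.6 206.9]
0.02 [236.5 212.8]
0.025 [236.  215.3]
0.03 [235.5 217.9]
0.035 [235.  220.6]
```

Call:
send_rows(increments=[60,0,0,-8,0,60,0,0,0,0,60,0,0,0,0,60,0,0,0,0,60,0,0,0,0])

```text
time: 5.5
tool_pos: [0.491, 0.2534, 0.0147]
tcp_rot: [-2.221, -2.221, 0.0]
wrist_force: [-1.0, -0.2, -0.3]
grip_width: 0.0566
grip_force: 0.0
```

The real tips are at reported z + 24 mm. I descend to a reported −0.017 (tip about 7 mm above the bench) in checked steps.

Call:
send_rows(increments=[60,0,0,10,0,60,0,0,8,0,60,0,0,0,0,60,0,0,0,0])

```text
time: 5.9
tool_pos: [0.4907, 0.2531, -0.0039]
tcp_rot: [-2.221, -2.221, 0.002]
wrist_force: [-0.1, -0.5, 0.4]
grip_width: 0.06
grip_force: 0.0
```

Call:
send_rows(increments=[60,0,0,7,0,60,0,0,6.5,0,60,0,0,0,0,60,0,0,0,0])

```text
time: 6.3
tool_pos: [0.4909, 0.2533, -0.017]
tcp_rot: [-2.221, -2.221, 0.001]
wrist_force: [-0.1, 0.6, 1.1]
grip_width: 0.0602
grip_force: 0.0
```

Call:
send_rows(increments=[34,0,0,0,0,34,0,0,0,0,34,0,0,0,0,34,0,0,0,0,34,0,0,0,0,34,0,0,0,0])

```text
time: 6.9
tool_pos: [0.4912, 0.2535, -0.0166]
tcp_rot: [2.221, 2.222, 0.0]
wrist_force: [-0.8, -0.4, 1.9]
grip_width: 0.0391
grip_force: 15.0
```

The puck is gripped at 39 mm with 15 N. I lift and carry it towards mark c, looking at the marks on the way.

Call:
send_rows(increments=[34,0,0,-10,0,34,0,0,-20,0,34,0,0,-25,0,34,0,0,-25,0,34,0,0,-25,0,34,0,0,-20,0,34,0,0,0,0])

```text
time: 7.6
tool_pos: [0.493, 0.2542, 0.1112]
tcp_rot: [2.22, 2.22, 0.008]
wrist_force: [0.7, 1.0, -0.6]
grip_width: 0.0393
grip_force: 15.0
```

Call:
send_rows(increments=[34,-22,14,0,0,34,-22,14,0,0,34,-22,14,0,0,34,-22,14,0,0,34,-22,14,0,0,34,-22,14,0,0,34,-22,14,0,0,34,-22,14,0,0,34,-22,14,0,0,34,-22,14,0,0,34,-22,11,0,0,34,-22,0,0,0,34,-30,0,0,0,34,0,0,0,0,34,0,0,0,0])

```text
time: 9.1
tool_pos: [0.6413, -0.0412, 0.1073]
tcp_rot: [-2.223, -2.218, 0.001]
wrist_force: [0.5, -0.3, -1.9]
grip_width: 0.039
grip_force: 15.0
```

Run:
```python
from h import *
s=r.get_state(); print(np.round(s["tool_pos"],4),s["grip_width"],s["grip_force"])
c=imaging.camera_params("wrist"); p,d=imaging.capture("wrist"); cv2.imwrite("pics/w4.png",p[:,:,::-1]); np.savez("pics/w4.npz",p=p,d=d,**c)
for k,X in zip("abcd",[(.6252,.1083),(.6338,.034),(.6421,-.0403),(.6505,-.1147)]): print(k,proj(c,np.array([*X,.012])).round(0))
```

```text
[ 0.6413 -0.0412  0.1073] 0.039034000660127806 15.000042164465412
a [239.  33.]
b [249. 115.]
c [257. 186.]
d [264. 249.]
```

View pics/w4.png

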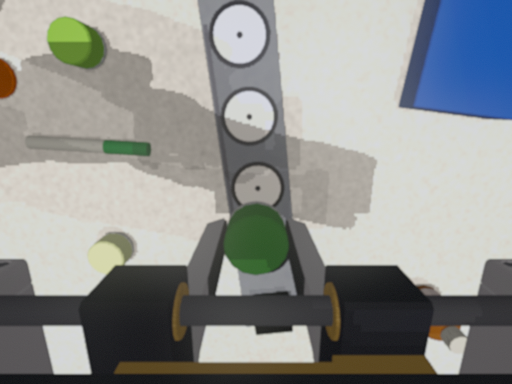

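Wrist view: the held mid puck is at (256,240), mark c at (257,187), b at (249,116), a at (239,34). I locate the centre dots here and triangulate them with the top view.

```bash
cat > marks.py <<'E'
from h import *
def dot(g,uv,R=5):
    u,v=np.round(uv).astype(int); w=g[v-R:v+R+1,u-R:u+R+1].astype(float); w=np.clip(np.median(w)-8-w,0,None); y,x=np.indices(w.shape)
    return np.array([u-R+(w*x).sum()/w.sum(),v-R+(w*y).sum()/w.sum()])
def gray(p): return cv2.cvtColor(p,cv2.COLOR_RGB2GRAY)
if __name__=="__main__":
    z=np.load("pics/w4.npz"); c={k:z[k] for k in("fx","fy","cx","cy","R","t")}; W=cloud(c,z["d"]); 
    ct=imaging.camera_params("top"); T=[(196.7,136.9),(232.8,133.3),(268.7,129.8)]
    P=[]
    for u0,t in zip([(239,34),(249,116),(257,187)],T):
        u=dot(gray(z["p"]),u0); X=onplane(c,u,.012); P.append(X); q,e=tri(c,u,ct,t); d=W[int(u[1])-4:int(u[1])+5,int(u[0])-4:int(u[0])+5,2]
        print(u.round(1),X.round(4),"tri",q.round(4),round(e,4),"depth z",np.median(d).round(4))
    P=np.array(P); print(np.linalg.norm(np.diff(P,axis=0),axis=1));
E
python3 marks.py
```

```text
[239.1  34.4] [0.6254 0.1072 0.012 ] tri [0.6257 0.107  0.0147] 0.0011 depth z 0.0127
[248.9 116.4] [0.6338 0.0325 0.012 ] tri [0.6339 0.0328 0.0185] 0.0004 depth z 0.0129
[257.3 187.9] [ 0.6423 -0.0422  0.012 ] tri [ 0.6424 -0.0407  0.0179] 0.0002 depth z 0.0128
[0.07511021 0.07526777]
```

Run:
```python
from h import *
z=np.load("pics/w4.npz"); c={k:z[k] for k in("fx","fy","cx","cy","R","t")}; W=cloud(c,z["d"]);p=z["p"].astype(int)
m=(p[...,1]>p[...,0]+15)&(p[...,1]>p[...,2]+15); m[:190]=0; m[290:]=0; m[:,:220]=0; m[:,295:]=0
print(np.percentile(W[m],[2,50,98],axis=0).round(4))
uv,ax,med,n=puck(c,z["p"],z["d"],(.6413,-.0412),.153,.03); print(uv,ax,med.round(4),onplane(c,uv,.1536).round(4))
```

```text
[[ 0.6235 -0.0579  0.1331]
 [ 0.6409 -0.037   0.1532]
 [ 0.6585 -0.022   0.1546]]
[255.88157654 242.69473267] (58.897586822509766, 81.9215316772461) [ 0.6409 -0.0384  0.1533] [ 0.6409 -0.0387  0.1536]
```

The held puck is centred on the tool to within about 1 mm. I lower it onto mark c.

Call:
send_rows(increments=[34,-0.8,1.2,0,0,34,0,0,20,0,34,0,0,20,0,34,0,0,20,0,34,0,0,20,0,34,0,0,15,0,34,0,0,8,0,34,0,0,0,0,34,0,0,0,0])

```text
time: 10.05
tool_pos: [0.6438, -0.0414, 0.0058]
tcp_rot: [2.221, 2.221, 0.001]
wrist_force: [-0.5, 0.3, -0.7]
grip_width: 0.0393
grip_force: 15.0
```

Call:
send_rows(increments=[34,0,-1.2,4,0,34,0,0,3,0,34,0,0,1.5,0,34,0,0,0,0,34,0,0,0,0])

```text
time: 10.55
tool_pos: [0.6422, -0.0415, -0.0032]
tcp_rot: [2.221, 2.221, 0.0]
wrist_force: [1.7, 0.5, -1.5]
grip_width: 0.0393
grip_force: 15.0
```

Call:
send_rows(increments=[34,0,0,1,0,34,0,0,0,0,34,0,0,0,0])

```text
time: 10.85
tool_pos: [0.6421, -0.0414, -0.0043]
tcp_rot: [-2.221, -2.221, 0.0]
wrist_force: [-0.1, 0.1, 0.4]
grip_width: 0.0393
grip_force: 15.0
```

Call:
send_rows(increments=[34,0,0,0.6,0,34,0,0,0,0,44,0,0,0,0,50,0,0,0,0,60,0,0,0,0,60,0,0,0,0,60,0,0,-15,0,60,0,0,-25,0,60,0,0,-25,0,60,0,0,-25,0,60,0,0,-20,0,60,0,0,0,0])

```text
time: 12.05
tool_pos: [0.6447, -0.0419, 0.1093]
tcp_rot: [2.218, 2.218, 0.007]
wrist_force: [0.6, -0.5, -0.4]
grip_width: 0.0598
grip_force: 0.0
```

```bash
cat > look.py <<'E'
from h import *
import sys
# usage: look.py name x y ztop ...
s=r.get_state(); print("tcp",np.round(s["tool_pos"],4)); ct=imaging.camera_params("top")
V={}
for n in("wrist","top"):
    c=imaging.camera_params(n); p,d=imaging.capture(n); V[n]=(c,p,d); np.savez(f"pics/{n}_{sys.argv[1]}.npz",p=p,d=d,**c); cv2.imwrite(f"pics/{n}_{sys.argv[1]}.png",p[:,:,::-1])
a=list(map(float,sys.argv[2:]))
for i in range(0,len(a),3):
    for n,(c,p,d) in V.items():
        try: uv,ax,med,k=puck(c,p,d,a[i:i+2],a[i+2]); print(a[i:i+3],n,uv.round(1),np.round(ax,1),"z",med[2].round(4),"->",onplane(c,uv,a[i+2]).round(4))
        except Exception as e: print(n,"not seen",e)
E
python3 look.py 5 .6423 -.0415 .042 .476 -.1158 .030
```

```text
tcp [ 0.6447 -0.0419  0.1093]
[0.6423, -0.0415, 0.042] wrist [252.3 193.1] [38.2 39. ] z 0.0415 -> [ 0.6414 -0.0409  0.042 ]
top not seen max() iterable argument is empty
[0.476, -0.1158, 0.03] wrist [101.6 253.1] [25.9 39. ] z 0.0294 -> [ 0.4773 -0.1116  0.03  ]
[0.476, -0.1158, 0.03] top [308.6 211.9] [11.8 20. ] z 0.0296 -> [ 0.4743 -0.1223  0.03  ]
```

Call:
send_rows(increments=[60,-8.2,-18.7,0,0,60,-8.2,-18.7,0,0,60,-8.2,-18.7,0,0,60,-8.2,-18.7,0,0,60,-8.2,-18.7,0,0,60,-8.2,-18.7,0,0,60,-8.2,-18.7,0,0,60,-8.2,-18.7,0,0,60,-8.2,-18.7,0,0,60,0,0,0,0,60,0,0,0,0])

```text
time: 13.25
tool_pos: [0.4739, -0.115, 0.1047]
tcp_rot: [-2.221, -2.221, 0.0]
wrist_force: [0.4, 0.2, 0.1]
grip_width: 0.0599
grip_force: 0.0
```

```bash
python3 look.py 6 .6423 -.0415 .042 .476 -.1158 .030
```

```text
tcp [ 0.4739 -0.115   0.1047]
[0.6423, -0.0415, 0.042] wrist [439.7 117.2] [41.4 48.5] z 0.0415 -> [ 0.6391 -0.0416  0.042 ]
[0.6423, -0.0415, 0.042] top [269.1 127.9] [18.6 19. ] z 0.0417 -> [ 0.6412 -0.0407  0.042 ]
[0.476, -0.1158, 0.03] wrist [257.5 193.2] [37.4 37.7] z 0.0295 -> [ 0.4751 -0.1161  0.03  ]
[0.476, -0.1158, 0.03] top [299.4 211.4] [ 6.4 18.7] z 0.0297 -> [ 0.475  -0.1037  0.03  ]
```

Call:
send_rows(increments=[60,-1,1.4,0,0,60,0,0,20,0,60,0,0,20,0,60,0,0,20,0,60,0,0,20,0,60,0,0,15,0,60,0,0,0,0,60,0,0,0,0])

```text
time: 14.15
tool_pos: [0.4756, -0.1161, 0.0101]
tcp_rot: [-2.221, -2.222, 0.0]
wrist_force: [1.3, -0.5, -0.3]
grip_width: 0.0601
grip_force: 0.0
```

Call:
send_rows(increments=[60,0,0,12,0,60,0,0,9,0,60,0,0,6,0,60,0,0,0,0,60,0,0,0,0,34,0,0,0,0,34,0,0,0,0,34,0,0,0,0,34,0,0,0,0,34,0,0,0,0,34,0,0,0,0])

```text
time: 15.25
tool_pos: [0.4754, -0.1163, -0.0166]
tcp_rot: [2.221, 2.221, 0.0]
wrist_force: [0.1, 1.0, 3.8]
grip_width: 0.0391
grip_force: 15.0
```

Call:
send_rows(increments=[34,0,0,-10,0,34,0,0,-20,0,34,0,0,-25,0,34,0,0,-25,0,34,0,0,-25,0,34,0,0,-20,0,34,0,0,0,0,34,0,0,0,0])

```text
time: 16.05
tool_pos: [0.4751, -0.116, 0.1083]
tcp_rot: [2.221, 2.222, 0.001]
wrist_force: [-0.5, 0.4, 0.2]
grip_width: 0.0392
grip_force: 15.0
```

Call:
send_rows(increments=[34,18.6,12.5,0,0,34,18.6,12.5,0,0,34,18.6,12.5,0,0,34,18.6,12.5,0,0,34,18.6,12.5,0,0,34,18.6,12.5,0,0,34,18.6,12.5,0,0,34,18.6,12.5,0,0,34,18.6,12.5,0,0,34,18.6,12.5,0,0,34,18.6,12.5,0,0,34,19.1,12.5,0,0,34,0,0,0,0,34,0,0,0,0,34,0,0,0,0])

```text
time: 17.55
tool_pos: [0.6239, 0.1056, 0.1073]
tcp_rot: [-2.223, -2.219, 0.004]
wrist_force: [0.4, 0.4, -1.1]
grip_width: 0.039
grip_force: 15.0
```

```bash
cat > wm.py <<'E'
from marks import *
import sys
M=dict(a=(.6254,.1074),b=(.6338,.0330),c=(.6423,-.0415),d=(.6507,-.1158)); X=M[sys.argv[2]]
s=r.get_state(); print(np.round(s["tool_pos"],4)); c=imaging.camera_params("wrist"); p,d=imaging.capture("wrist")
cv2.imwrite(f"pics/w{sys.argv[1]}.png",p[:,:,::-1]); np.savez(f"pics/w{sys.argv[1]}.npz",p=p,d=d,**c)
u0=proj(c,np.array([*X,.0125])); u=dot(gray(p),u0); print(u0.round(1),u.round(1),onplane(c,u,.0125).round(4))
zt=s["tool_pos"][2]+.0466; W=cloud(c,d); m=(abs(W[...,2]-zt)<.004)&(np.hypot(W[...,0]-s["tool_pos"][0],W[...,1]-s["tool_pos"][1])<.03); print("held top",np.percentile(W[m],[1,50,99],axis=0).round(4).tolist())
E
python3 wm.py 7 a
```

```text
[0.6239 0.1056 0.1073]
[257.7 185.4] [257.7 185.8] [0.6254 0.1069 0.0125]
held top [[0.5994, 0.0872, 0.1504], [0.6231, 0.1074, 0.1533], [0.6487, 0.124, 0.157]]
```

Call:
send_rows(increments=[34,1.5,2,0,0,34,0,0,20,0,34,0,0,20,0,34,0,0,20,0,34,0,0,20,0,34,0,0,15,0,34,0,0,8,0,34,0,0,0,0,34,0,0,0,0,34,0,0,0,0])

```text
time: 18.6
tool_pos: [0.628, 0.109, 0.0061]
tcp_rot: [2.221, 2.221, 0.002]
wrist_force: [0.4, 0.5, -2.0]
grip_width: 0.0392
grip_force: 15.0
```

Call:
send_rows(increments=[34,-1.8,-1.8,0,0,34,0,0,4,0,34,0,0,3,0,34,0,0,2,0,34,0,0,0,0,34,0,0,0,0,34,0,0,0,0])

```text
time: 19.3
tool_pos: [0.6254, 0.1072, -0.0038]
tcp_rot: [2.221, 2.221, 0.0]
wrist_force: [-0.6, -0.7, -1.5]
grip_width: 0.0392
grip_force: 15.0
```

Call:
send_rows(increments=[34,0,0.7,0,0,34,0,0,1.2,0,34,0,0,0,0,34,0,0,0,0,44,0,0,0,0,50,0,0,0,0,60,0,0,0,0,60,0,0,0,0,60,0,0,-15,0,60,0,0,-25,0,60,0,0,-25,0,60,0,0,-25,0,60,0,0,-20,0,60,0,0,0,0,60,0,0,0,0])

```text
time: 20.8
tool_pos: [0.6262, 0.1073, 0.1056]
tcp_rot: [2.221, 2.221, 0.001]
wrist_force: [0.1, -0.4, -0.6]
grip_width: 0.06
grip_force: 0.0
```

```bash
python3 look.py 8 .6254 .1072 .042 .474 .0995 .030
```

```text
tcp [0.6262 0.1073 0.1056]
[0.6254, 0.1072, 0.042] wrist [255.6 195.1] [38.6 39.5] z 0.0415 -> [0.6256 0.1075 0.042 ]
[0.6254, 0.1072, 0.042] top [201.  133.7] [ 7.3 14.8] z 0.0413 -> [0.6275 0.0958 0.042 ]
[0.474, 0.0995, 0.03] wrist [107.7 199. ] [35.7 40.3] z 0.0294 -> [0.475  0.0999 0.03  ]
[0.474, 0.0995, 0.03] top [198.1 210.7] [18.8 18.8] z 0.0296 -> [0.4734 0.0992 0.03  ]
```

Pale is within 1 mm of mark a. Next is the light puck.

Call:
send_rows(increments=[60,-1,-17,0,0,60,-1,-17,0,0,60,-1,-17,0,0,60,-1,-17,0,0,60,-1,-17,0,0,60,-1,-17,0,0,60,-1,-17,0,0,60,-1,-17,0,0,60,0,-16.2,0,0,60,0,0,20,0,60,0,0,20,0,60,0,0,20,0,60,0,0,0,0,60,0,0,0,0,60,0,0,0,0])

```text
time: 22.4
tool_pos: [0.4743, 0.0991, 0.0454]
tcp_rot: [2.221, 2.221, 0.001]
wrist_force: [1.1, 1.4, 0.6]
grip_width: 0.0602
grip_force: 0.0
```

```bash
python3 look.py 9 .474 .0993 .030
```

```text
tcp [0.4743 0.0991 0.0454]
[0.474, 0.0993, 0.03] wrist [254.8 210.9] [46.  47.5] z 0.0295 -> [0.473 0.1   0.03 ]
[0.474, 0.0993, 0.03] top [206.4 211.2] [ 2.9 11.7] z 0.0291 -> [0.4727 0.0826 0.03  ]
```

Call:
send_rows(increments=[60,0.5,-0.7,15,0,60,0,0,15,0,60,0,0,15,0,60,0,0,10,0,60,0,0,7,0,60,0,0,0,0,60,0,0,0,0,34,0,0,0,0,34,0,0,0,0,34,0,0,0,0,34,0,0,0,0,34,0,0,0,0,34,0,0,0,0])

```text
time: 23.8
tool_pos: [0.4735, 0.0998, -0.0167]
tcp_rot: [2.221, 2.221, 0.001]
wrist_force: [-0.2, 0.0, 4.9]
grip_width: 0.0396
grip_force: 15.0
```

Call:
send_rows(increments=[34,0,0,-10,0,34,0,0,-20,0,34,0,0,-25,0,34,0,0,-25,0,34,0,0,-25,0,34,0,0,-20,0,34,0,0,0,0,34,-6,14.6,0,0,34,-6,14.6,0,0,34,-6,14.6,0,0,34,-6,14.6,0,0,34,-6,14.6,0,0,34,-6,14.6,0,0,34,-6,14.6,0,0,34,-6,14.6,0,0,34,-6,14.6,0,0,34,-6,14.6,0,0,34,-6.8,14.8,0,0])

```text
time: 25.6
tool_pos: [0.6334, 0.0328, 0.1064]
tcp_rot: [-2.22, -2.22, 0.003]
wrist_force: [0.4, -1.2, -0.7]
grip_width: 0.0394
grip_force: 15.0
```

Call:
send_rows(increments=[34,0,0,0,0,34,0,0,0,0,34,0,0,0,0,34,0,0,0,0])

```text
time: 26.0
tool_pos: [0.633, 0.0336, 0.1078]
tcp_rot: [-2.22, -2.221, 0.001]
wrist_force: [-1.2, 0.4, -1.7]
grip_width: 0.0397
grip_force: 15.0
```

```bash
python3 wm.py 10 b
```

```text
[0.633  0.0336 0.1078]
[257.  187.5] [256.9 188.1] [0.6337 0.0324 0.0125]
held top [[0.6084, 0.0147, 0.151], [0.6321, 0.0349, 0.1538], [0.6577, 0.0515, 0.1575]]
```

Call:
send_rows(increments=[34,-0.9,1.2,20,0,34,0,0,20,0,34,0,0,20,0,34,0,0,20,0,34,0,0,16,0,34,0,0,8,0,34,0,0,0,0,34,0,0,0,0,34,0,0,0,0,34,0,0,0,0])

```text
time: 27.05
tool_pos: [0.6359, 0.032, 0.0049]
tcp_rot: [2.221, 2.221, 0.002]
wrist_force: [0.5, 0.3, -0.7]
grip_width: 0.0396
grip_force: 15.0
```

Call:
send_rows(increments=[34,0.7,-1.2,0,0,34,0,0,4,0,34,0,0,3,0,34,0,0,1.5,0,34,0,0,0,0,34,0,0,0,0,34,0,0,0,0])

```text
time: 27.75
tool_pos: [0.6336, 0.0327, -0.0046]
tcp_rot: [-2.221, -2.221, 0.001]
wrist_force: [-1.0, 0.8, 2.0]
grip_width: 0.0391
grip_force: 15.0
```

Call:
send_rows(increments=[34,0,0.6,-1,0,34,0,0,0,0,34,0,0,1.2,0,34,0,0,0,0,44,0,0,0,0,50,0,0,0,0,60,0,0,0,0,60,0,0,0,0,60,0,0,-15,0,60,0,0,-25,0,60,0,0,-25,0,60,0,0,-25,0,60,0,0,-20,0,60,0,0,0,0,60,0,0,0,0])

```text
time: 29.25
tool_pos: [0.6347, 0.0328, 0.1059]
tcp_rot: [2.221, 2.221, 0.001]
wrist_force: [0.9, 0.2, -0.0]
grip_width: 0.0601
grip_force: 0.0
```

```bash
python3 look.py 11 .6338 .0328 .042 .6254 .1072 .042
```

```text
tcp [0.6347 0.0328 0.1059]
[0.6338, 0.0328, 0.042] wrist [255.6 195.4] [38.8 39.4] z 0.0415 -> [0.6341 0.0325 0.042 ]
top not seen max() iterable argument is empty
[0.6254, 0.1072, 0.042] wrist [246.2 116.9] [42.4 44.2] z 0.0415 -> [0.6257 0.1065 0.042 ]
top not seen max() iterable argument is empty
```

Call:
send_rows(increments=[60,-21.8,-10.1,0,0,60,-21.8,-10.1,0,0,60,-21.8,-10.1,0,0,60,-21.8,-10.1,0,0,60,-21.8,-10.1,0,0,60,-21.8,-10.1,0,0,60,-21.8,-10.1,0,0,60,-21.8,-10.1,0,0,60,-21.8,-10.1,0,0,60,-21.8,-10.1,0,0,60,-21.8,-10.1,0,0,60,-21.8,-10.1,0,0,60,-21.8,-10.1,0,0,60,-21.8,-10.1,0,0,60,-21.6,-10.4,0,0,60,0,0,0,0,60,0,0,0,0,60,0,0,0,0])

```text
time: 31.15
tool_pos: [0.4833, -0.2923, 0.1046]
tcp_rot: [-2.218, -2.222, -0.001]
wrist_force: [0.5, -0.2, 0.6]
grip_width: 0.0602
grip_force: 0.0
```

```bash
python3 look.py 12 .4829 -.294 .030
```

```text
tcp [ 0.4833 -0.2923  0.1046]
[0.4829, -0.294, 0.03] wrist [255.  194.9] [37.3 38. ] z 0.0295 -> [ 0.482 -0.295  0.03 ]
[0.4829, -0.294, 0.03] top [394.3 208.8] [18.6 19.6] z 0.0297 -> [ 0.483  -0.2941  0.03  ]
```

Dark is at (.4825,−.2945), agreed by both views.

Call:
send_rows(increments=[60,-2,-0.6,20,0,60,0,0,20,0,60,0,0,20,0,60,0,0,20,0,60,0,0,14,0,60,0,0,0,0,60,0,0,0,0,60,0,0,0,0])

```text
time: 32.05
tool_pos: [0.4829, -0.2964, 0.0121]
tcp_rot: [2.22, 2.221, 0.001]
wrist_force: [-0.2, 0.8, 0.8]
grip_width: 0.0604
grip_force: 0.0
```

Call:
send_rows(increments=[60,1.9,-0.4,0,0,60,0,0,12,0,60,0,0,10,0,60,0,0,6.5,0,60,0,0,0,0,60,0,0,0,0,34,0,0,0,0,34,0,0,0,0,34,0,0,0,0,34,0,0,0,0,34,0,0,0,0,34,0,0,0,0])

```text
time: 33.25
tool_pos: [0.4821, -0.2944, -0.017]
tcp_rot: [2.221, 2.221, 0.0]
wrist_force: [0.2, 0.2, 2.2]
grip_width: 0.039
grip_force: 15.0
```

Call:
send_rows(increments=[34,0,0,-10,0,34,0,0,-20,0,34,0,0,-25,0,34,0,0,-25,0,34,0,0,-25,0,34,0,0,-20,0,34,0,0,0,0,34,0,0,0,0])

```text
time: 34.05
tool_pos: [0.4816, -0.2939, 0.1077]
tcp_rot: [-2.221, -2.222, -0.0]
wrist_force: [0.4, 0.3, -1.7]
grip_width: 0.0393
grip_force: 15.0
```

Call:
send_rows(increments=[34,14.8,14.1,0,0,34,14.8,14.1,0,0,34,14.8,14.1,0,0,34,14.8,14.1,0,0,34,14.8,14.1,0,0,34,14.8,14.1,0,0,34,14.8,14.1,0,0,34,14.8,14.1,0,0,34,14.8,14.1,0,0,34,14.8,14.1,0,0,34,14.8,14.1,0,0,34,15.3,14.2,0,0,34,0,0,0,0,34,0,0,0,0,34,0,0,0,0,34,0,0,0,0])

```text
time: 35.65
tool_pos: [0.6501, -0.1177, 0.1077]
tcp_rot: [-2.224, -2.219, 0.002]
wrist_force: [-0.4, -0.3, -2.0]
grip_width: 0.039
grip_force: 15.0
```

```bash
python3 wm.py 13 d
```

```text
[ 0.6501 -0.1177  0.1077]
[256.8 185.2] [256.9 186. ] [ 0.6508 -0.1166  0.0125]
held top [[0.6252, -0.137, 0.1509], [0.6497, -0.1168, 0.1541], [0.6748, -0.1003, 0.1576]]
```

Mark d is at (.6508,−.1164), which matches the extrapolation from the other marks. I lower the dark puck.

Call:
send_rows(increments=[34,0.5,0.5,20,0,34,0,0,20,0,34,0,0,20,0,34,0,0,20,0,34,0,0,16,0,34,0,0,8,0,34,0,0,0,0,34,0,0,0,0,34,0,0,0,0,34,0,0,0,0])

```text
time: 36.7
tool_pos: [0.6523, -0.1158, 0.0047]
tcp_rot: [2.22, 2.221, 0.001]
wrist_force: [-0.5, -0.2, -0.8]
grip_width: 0.0397
grip_force: 15.0
```

Call:
send_rows(increments=[34,-0.6,-0.5,0,0,34,0,0,4,0,34,0,0,3,0,34,0,0,1.5,0,34,0,0,0,0,34,0,0,0,0,34,0,0,0,0])

```text
time: 37.4
tool_pos: [0.651, -0.1162, -0.0049]
tcp_rot: [-2.221, -2.221, 0.0]
wrist_force: [0.6, -0.7, -1.5]
grip_width: 0.0395
grip_force: 15.0
```

Call:
send_rows(increments=[34,0,0.4,0.5,0,34,0,0,0,0,34,0,0,0,0,44,0,0,0,0,50,0,0,0,0,60,0,0,0,0,60,0,0,0,0,60,0,0,-15,0,60,0,0,-25,0,60,0,0,-25,0,60,0,0,-25,0,60,0,0,-20,0,60,0,0,0,0,60,0,0,0,0])

```text
time: 38.8
tool_pos: [0.6517, -0.1162, 0.1054]
tcp_rot: [2.221, 2.221, 0.001]
wrist_force: [0.6, 0.6, -0.0]
grip_width: 0.0598
grip_force: 0.0
```

```bash
python3 look.py 14 .6508 -.1164 .042 .6423 -.0417 .042 .6338 .0328 .042
```

```text
tcp [ 0.6517 -0.1162  0.1054]
[0.6508, -0.1164, 0.042] wrist [254.7 196. ] [38.5 39.6] z 0.0415 -> [ 0.6503 -0.1169  0.042 ]
top not seen max() iterable argument is empty
[0.6423, -0.0417, 0.042] wrist [244.8 116. ] [42.5 44.1] z 0.0415 -> [ 0.6414 -0.0417  0.042 ]
[0.6423, -0.0417, 0.042] top [264.9 124.7] [ 7.5 17. ] z 0.0417 -> [ 0.6477 -0.0322  0.042 ]
[0.6338, 0.0328, 0.042] wrist [235.4  26.1] [46.1 52.8] z 0.0414 -> [0.6344 0.0308 0.042 ]
[0.6338, 0.0328, 0.042] top [232.7 130.9] [18.8 19. ] z 0.0415 -> [0.6341 0.0323 0.042 ]
```

All four are within about 1 mm of their marks. I back away and take a clear look.

Call:
send_rows(increments=[60,-15,-15,-15,0,60,-15,-15,-15,0,60,-15,-15,-15,0,60,-15,-15,-15,0,60,-20,-15,0,0,60,-20,-15,0,0,60,-20,-15,0,0,60,-20,-15,0,0,60,0,0,0,0,60,0,0,0,0,60,0,0,0,0])

```text
time: 40.0
tool_pos: [0.5322, -0.2546, 0.1641]
tcp_rot: [-2.218, -2.222, -0.001]
wrist_force: [0.1, -0.2, -0.3]
grip_width: 0.0599
grip_force: 0.0
```

```bash
python3 look.py 15 .6508 -.1164 .042 .6423 -.0417 .042 .6338 .0328 .042 .6254 .107 .042 | grep top; python3 -c "
import cv2;p=cv2.imread('pics/top_15.png')[90:230,130:400];cv2.imwrite('pics/fin.png',cv2.resize(p,None,fx=2.9,fy=2.9,interpolation=2))"
```

```text
[0.6508, -0.1164, 0.042] top [306.8 124.1] [18.7 18.8] z 0.0419 -> [ 0.6501 -0.1164  0.042 ]
[0.6423, -0.0417, 0.042] top [269.1 127.9] [18.6 18.8] z 0.0419 -> [ 0.6413 -0.0407  0.042 ]
[0.6338, 0.0328, 0.042] top [232.7 130.9] [18.9 19. ] z 0.0416 -> [0.634  0.0323 0.042 ]
[0.6254, 0.107, 0.042] top [195.5 134.6] [18.8 19.1] z 0.0417 -> [0.6255 0.1068 0.042 ]
```

View pics/fin.png

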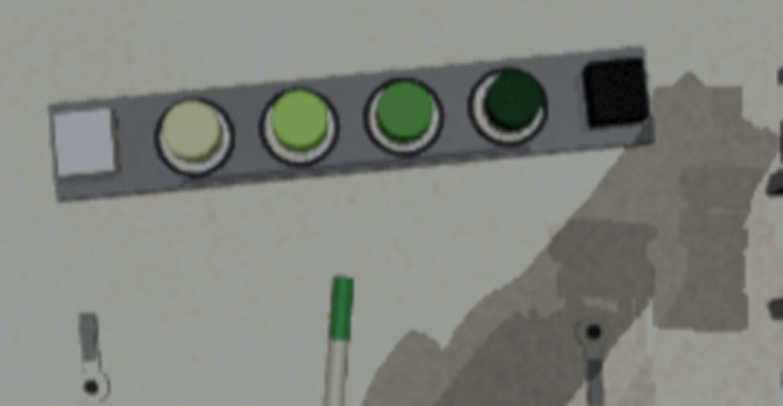

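The final view shows pale (191,130), light (299,120), mid (405,110) and dark (514,99) standing in their rings, running from the white block to the black block.

```bash
python3 -c "
from rig import r
print(r.sign_off())"
```

```text
the job is handed in; nothing more can be done
None
```

The job is handed in: the four green standards stand released and upright on their marks in order, palest next to the white block and darkest next to the black, each measured within about 1–2 mm of centre, after about 40 s of the 86 s.

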